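# Mount an abrasive wheel on the setting stand and hold it down

## Task

Take the slim steel arbor pin out of the wooden rack and push it upright into the bore of the round setting stand until it is fully home. Then take the abrasive wheel by its hub, slide it over the pin until it drops on, and press it down so that the stand's sprung seat goes fully down; finish while still holding the wheel pressed down there. Leave the other things on the bench where they are.

Things in the scene. Friction and masses are not known exactly. Their poses are not given: they have to be found in the camera images.
- pin_mid (a point): Centre of the loose steel arbor pin: round rod 10 mm in diameter, 70 mm long, both ends tapered to 6 mm over the last 5 mm, 43 g; z along its length. It starts upright in the rack, foot 7 mm and top 77 mm above the bench. Fully home in the stand, its foot is on the bore's floor, its top 30 mm above the bore's mouth.
- rack: Fixed wooden rack block, 60 mm (its x) by 110 mm (its y), 35 mm high; origin at the centre of its underside. The arbor pin stands in a hole at its (0, -30) mm with little play; two thicker, shorter steel stubs, fixed, stand at (0, 8) and (0, 34) mm, 10 and 17 mm above the block.
- bore (a point): Centre of the bore's mouth in the fixed setting stand, 60 mm above the bench, z up. The stand: round green foot 104 mm across, 20 mm high, with an upright steel boss 28 mm across whose top is this mouth. Bore 11.5 mm in diameter, 40 mm deep, closed below. The sprung seat, a steel ring 68 mm outer and 34 mm inner diameter, surrounds the boss.
- seat (a joint): Travel of the stand's sprung seat ring, in m: 0 when up (its top 10 mm above the bore's mouth, 70 mm above the bench), 0.010 at its stop fully down (its top level with the bore's mouth, 60 mm above the bench). Spring force 6 N when up, 12 N when fully down; it rises again when let go, and the wheel's weight alone does not push it down.
- wheel_mid (a point): Centre (26 mm above the underside) of the loose abrasive wheel, 0.2 to 0.4 kg, lying flat on the bench, hub up, z up its axle. Grey wheel 70 mm across, 22 mm thick, steel hub on top 30 mm across, 30 mm high. Blind bore 14 mm wide, 38 mm deep, up from the underside. Dropped on the pin it rests on the raised seat, this point 36 mm above the bore's mouth; pressed fully down, 26 mm above it.
- collar: bystander: small steel ring 28 mm across, 14 mm high; origin at the centre of its underside
- bush: bystander: brass bush 26 mm across, 26 mm high; origin at the centre of its underside
- spare: bystander: plain grey wheel without hub, 72 mm across, 24 mm high; origin at the centre of its underside
- oil: bystander: dark bottle 54 mm across, 130 mm high; origin at the centre of its underside
- spanner: bystander: spanner 140 mm long, lying flat; origin on its underside
- cupbrush: bystander: brass-coloured wire cup brush 64 mm across, 55 mm high; origin at the centre of its underside
There are look-alikes about, which are no part of the job. Leave any pink or red look-alike of the part that bears wheel_mid alone. What is shaped like the part that bears bore but pink or yellow is not meant.

How it is judged (in metres and radians):
On the way, in this order (a step that is already met when the one before it is completed fails the run):
1. the arbor pin is fully home in the stand's bore (horizontal distance between pin_mid and bore below 0.006 m and z of pin_mid in the frame of bore below -0.002 m), for 0.2 s.
2. the wheel has dropped over the pin (all of step 1 and horizontal distance between wheel_mid and bore below 0.008 m and z of wheel_mid in the frame of bore below 0.041 m), for 0.1 s.
At the end, for the whole second after the job is handed in: The pin is within 3 mm of home in the bore, the wheel sits over it (axis within 7 mm of the bore's, tilt below 5 degrees) within 3 mm of fully down, the seat is pressed at least 7.5 of its 10 mm, and the robot's fingers still hold the wheel there for the last second (all of step 1 and horizontal distance between wheel_mid and bore below 0.007 m and z of wheel_mid in the frame of bore below 0.029 m and angle between wheel_mid's own z axis and vertical below 0.09 rad and value of joint seat above 0.0075 m and contact force between wheel and the fingers above 2 N); the arm keeps its last pose, push and grip.
It fails at once if a bystander is pushed more than 30 mm from its place (distance of any of collar, bush, spare, oil, spanner, cupbrush from where it was at the start of the episode above 0.03 m).
It also fails if it takes over 48 s, if anything falls off the work surface, if the arm or the gripper's body presses on something with over 40 N, if the wrist force passes 120 N, or if a joint passes its speed limit or range.

## Robot

A 6-joint arm with a two-finger parallel gripper is mounted at the origin on the work surface. World frame = base frame: x ahead of the robot, y to its left, z up, the work surface at z = 0. Lengths are in mm, angles in rad, forces in N, time in s.
With the tool pointing down it reaches from about 350 to 775 mm from the base axis. Payload 7.3 kg.
Tool frame: the origin (TCP) lies midway between the tips of the shut fingers; the grasp point (between the pads) lies 19 mm behind it; z points along the fingers, x is the direction in which the jaws open and shut, and the axes are right-handed (so a half turn about z gives the same grasp; the last joint's range is limited). The gripper opens to 92 mm and grips with 3 to 60 N. Pads are 19 mm wide; open, the fingers measure 130 mm over their backs; the gripper's body (75 mm by 190 mm) begins 47 mm behind the grasp point.
Start: joints at [-1.323, 0.342, 1.524, -0, 1.275, -0.146], TCP at [201.466, -484.826, 226.741] pointing down, gripper open.
Joint ranges: [-2.53, 2.53], [-0.77, 2.02], [0.04, 2.7], [-1, 4.14], [0.28, 2.66], [-3.11, 3.11]. Speed limits (rad/s): [2.57, 2.57, 3.14, 3.14, 3.14, 3.14].

## Interface

Orientations are given as [roll, pitch, yaw] about the fixed x, y, z axes, in that order (R = Rz(yaw) Ry(pitch) Rx(roll)).
In Python, from plant import bot gives the robot as it stands.
- The arm moves only by the shell command python3 -m pendant 'ROWS' [OPENING]. ROWS is JSON, a list of rows, each an object with "linear": the shift along the world's x, y, z in mm, a list of three; "twist": the turn about the world's z in degrees. In form: [{"linear": [x, y, z], "twist": twist}, ...]. A call has 1 to 20 rows; each row is the pose to reach, as a shift and turn from the pose commanded when the call began; what a row does not reach only later rows make up. A row lasts 1/8 s, in which the tool goes at most 62.5 mm and 10.7 degrees, less where a joint would pass 70% of its speed; a pose out of reach is approached as far as the arm can. A call with a gripper value outside its range is refused whole. OPENING is the closure in counts, from 0 (fully open) to 255 (shut), set as the call begins (- or left out, the last holds). The fingers move at their own pace and stop on an object; the grip force is fixed at half the most. Time passes only in rows, so rows that repeat a pose let the fingers close. It gives the time, the measured TCP pose, the force and the opening at its end, in the units of the state.
- bot.get_obs(): the state, without advancing time (a new reading comes with each control period).
- bot.capture(name): name is "scene" or "side" or "wrist"; returns a dict with "frame" (480x640x3 uint8, blue, green, red), "z_map" (480x640 float32, mm along the optical axis (not along the pixel's ray), 0 where there is no reading), "fx", "fy", "cx", "cy" (pixels), "rvec" (rotation vector, rad) and "tvec" (3), from world to camera coordinates, as OpenCV has them. Camera axes: x right, y down, z forward; pixel columns grow to the right and rows downward; lengths in mm; the calibration is good to about 2 mm. A picture is of the moment at which its call begins.
- bot.close_job(): hands the job in, once; it reports no verdict.
The state is a dict: "time": time; "joint_positions": joint angles; "dq": joint speeds; "tau": joint torques, N m; "tool_pos": TCP position; "tcp_rot": TCP orientation; "contact_force": force on the tool from outside, world axes, zero at the start; "moment": the same for the moment, N m; "grip_width": finger opening in mm.
Only numpy, scipy, OpenCV 4.12 (cv2) and the standard library are available. Lean on these libraries where they do the work, as an engineer would, in place of code of your own. Each camera call takes 0.05 s, during which the arm holds its last target. There are 200 camera calls.

## Working session

There is one attempt and no reset: what is moved stays moved. The work goes in short steps, Python scripts to look and compute and a shell command to move; the robot and the scene stay as the last step left them, time stands still between calls to the robot, and variables do not carry over. Pictures are saved under pics/ and viewed, about 8 in all and at most 12, crops included, and the job is handed in when it is done.

```bash
ls; mkdir -p pics; cat > h.py <<'E'
import cv2,numpy as np
from plant import bot
def cap(n,fn=None):
    c=bot.capture(n); np.savez('pics/last_%s.npz'%n,**c)
    if fn: cv2.imwrite('pics/'+fn,c['frame'])
    return c
def load(n): return dict(np.load('pics/last_%s.npz'%n))
def R(c): return cv2.Rodrigues(np.array(c['rvec'],float))[0]
def atz(c,u,v,z):
    r=R(c);t=np.array(c['tvec'],float).ravel()
    d=r.T@np.array([(u-c['cx'])/c['fx'],(v-c['cy'])/c['fy'],1]); o=-r.T@t
    return o+d*(z-o[2])/d[2]
def cloud(c):
    r=R(c);t=np.array(c['tvec'],float).ravel();z=c['z_map'].astype(float)
    v,u=np.mgrid[:480,:640]
    p=np.stack([(u-c['cx'])/c['fx']*z,(v-c['cy'])/c['fy']*z,z],-1)
    w=(p-t)@r; w[z<=0]=np.nan; return w
E
python3 - <<'E'
from h import *
a=cap('scene');b=cap('side')
cv2.imwrite('pics/a.png',a['frame']);cv2.imwrite('pics/b.png',b['frame'])
for c in(a,b): print(-R(c).T@np.array(c['tvec']).ravel(),c['fx'])
print(bot.get_obs())
E
```

```text
pics
[1194.04595803  291.12618936  645.10370962] 490.82742287574195
[131.16961741 595.47657027 603.33756916] 455.762221391859
{'time': 0.1, 'joint_positions': array([-1.32299425e+00,  3.42661583e-01,  1.52491819e+00, -3.05643030e-05,
        1.27538448e+00, -1.46005123e-01]), 'dq': array([ 5.55557333e-04, -8.08554109e-04, -3.58121634e-03, -5.18892172e-05,
       -5.81940812e-04,  1.16666152e-03]), 'tau': array([ 2.07815472e-03, -4.32004666e+01, -2.44695532e+01,  7.18344259e-02,
        5.25776634e-02, -4.29837269e-05]), 'tool_pos': array([ 201.36671032, -484.45878911,  226.11117687]), 'tcp_rot': array([-3.14142202e+00,  1.36125163e-03, -1.17698009e+00]), 'contact_force': array([-0.50239609,  0.3353515 ,  0.79774291]), 'moment': array([ 0.00114568, -0.01179327,  0.04074034]), 'grip_width': 91.736018083981}
```

View pics/a.png

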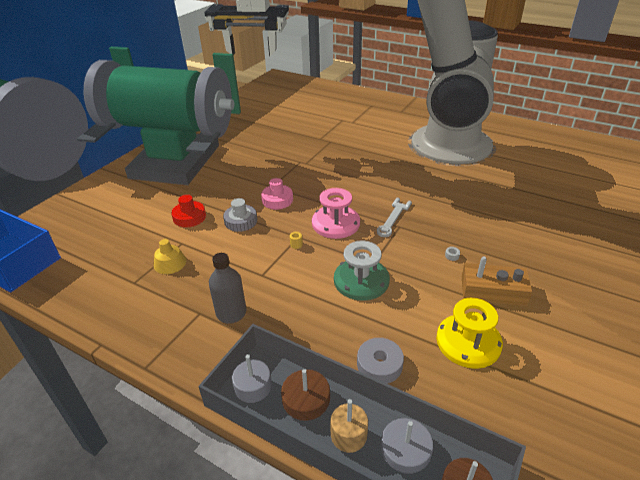

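View pics/b.png

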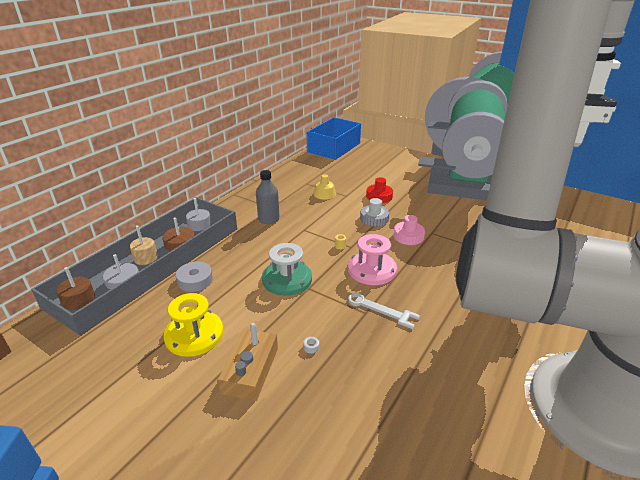

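The scene image (a) and the side image (b) show these candidates:
- **Wheel:** grey hubbed wheel at a(240,213), b(375,212). The red one at a(188,210) and the pink one at a(277,195) are look-alikes. The cup brush is at a(169,258) and the spare at a(380,360).
- **Stand:** green at a(361,270), b(287,270). The pink one at a(336,212) and the yellow one at a(470,330) are not meant.
- **Pin:** slim rod in the rack at a(482,267), b(254,334). The two stubs at a(503,275) and a(518,274) are not it.

I choose the grey wheel, the green stand and the slim rod. Next I measure them and check one close crop.

```bash
python3 - <<'E'
from h import *
a=load('scene');b=load('side')
for n,c,(pu,pv) ,(gu,gv),(wu,wv) in(('a',a,(482,267),(361,265),(240,213)),('b',b,(254,334),(287,265),(375,212))):
    w=cloud(c)
    def sel(u,v,r,z0,z1):
        s=w[max(0,v-r):v+r,u-r:u+r].reshape(-1,3); s=s[(s[:,2]>z0)&(s[:,2]<z1)]; return s
    def circ(s):
        A=np.c_[2*s[:,:2],np.ones(len(s))];x=np.linalg.lstsq(A,(s[:,:2]**2).sum(1),rcond=None)[0];return x[:2],np.sqrt(x[2]+x[:2]@x[:2])
    def rep(nm,s):
        (cx,cy),r=cv2.minEnclosingCircle(s[:,:2].astype(np.float32)); print(n,nm,len(s),s.mean(0).round(1),'mec',round(cx,1),round(cy,1),round(r,1))
    rep('pin',sel(pu,pv,22,50,85)); print('  ztop',sel(pu,pv,22,50,85)[:,2].max())
    rep('seat',sel(gu,gv,35,64,76)); rep('hub',sel(wu,wv,20,45,58)); rep('wheel',sel(wu,wv,24,16,27))
    rep('racktop',sel(pu+ (15 if n=='a' else 0),pv+10,45,31,38))
i=np.hstack([cv2.resize(a['frame'][235:315,440:560],None,fx=3,fy=3,interpolation=2),cv2.resize(a['frame'][180:260,180:300],None,fx=3,fy=3,interpolation=2)])
j=np.hstack([cv2.resize(b['frame'][310:410,200:320],None,fx=3,fy=2.4,interpolation=2),cv2.resize(b['frame'][230:310,230:350],None,fx=3,fy=3,interpolation=2)])
cv2.imwrite('pics/crop.png',np.vstack([i,j]))
E
```

```text
a pin 75 [512.7 212.7  64.6] mec 511.4 211.7 5.8
  ztop 76.82702934174362
a seat 648 [592.5  19.3  68.6] mec 590.3 17.2 35.1
a hub 117 [ 551.4 -290.3   50.5] mec 549.7 -291.7 16.1
a wheel 432 [ 553.5 -285.4   21. ] mec 517.2 -295.7 68.9
a racktop 1292 [504.3 240.1  34. ] mec 499.5 240.2 62.3
b pin 89 [509.4 215.9  65.4] mec 510.2 214.7 5.1
  ztop 79.31617318789996
b seat 502 [588.8  22.7  69.7] mec 591.0 20.2 34.6
b hub 84 [ 549.8 -287.5   50.9] mec 549.8 -289.9 16.3
b wheel 546 [ 553.8 -316.5   21.9] mec 534.8 -317.8 115.2
b racktop 1754 [497.7 246.2  35.4] mec 500.2 242.1 62.1
```

View pics/crop.png

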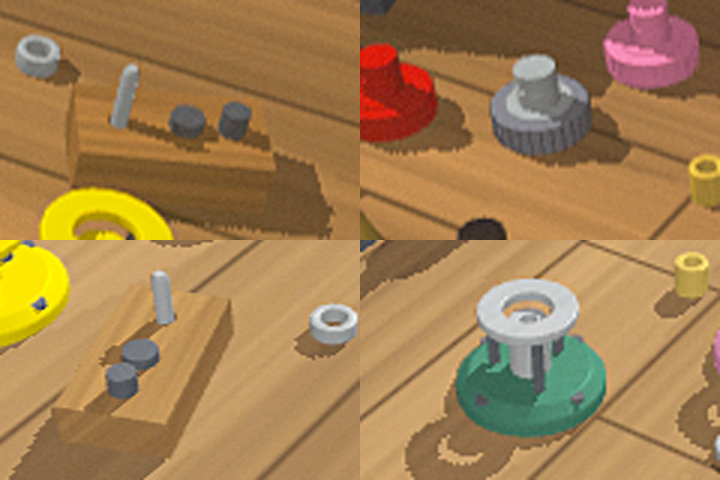

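The crop confirms it: a slim pin in the rack, a grey hubbed wheel, and a green stand with its ring and boss. Estimates are pin (511,213), bore (591,19) and wheel (550,-291). Heights 77, 70 and 51 match the given sizes. I move above the pin with the jaws along the rack's y and partly closed.

```bash
python3 -m pendant '[{"linear":[100,225,0],"twist":0},{"linear":[200,350,0],"twist":0},{"linear":[200,350,0],"twist":0},{"linear":[200,350,0],"twist":0},{"linear":[200,350,0],"twist":0},{"linear":[200,350,0],"twist":0},{"linear":[309.5,698,-87],"twist":0},{"linear":[309.5,698,-87],"twist":0},{"linear":[309.5,698,-87],"twist":0},{"linear":[309.5,698,-87],"twist":0},{"linear":[309.5,698,-87],"twist":0},{"linear":[309.5,698,-87],"twist":0},{"linear":[309.5,698,-87],"twist":0},{"linear":[309.5,698,-87],"twist":0},{"linear":[309.5,698,-87],"twist":0}]' 130
python3 - <<'E'
from h import *
c=cap('wrist','w1.png'); r=R(c); t=np.array(c['tvec']).ravel()
print(-r.T@t, bot.get_obs()['tool_pos'],c['fx'],c['cx'],c['cy'])
for p in([511,213,77],[511,213,35],[591,19,60]):
    q=r@p+t; print(p,q[:2]/q[2]*c['fx']+[c['cx'],c['cy']],q[2])
E
```

```text
time: 1.98
tool_pos: [510.6, 212.4, 139.6]
tcp_rot: [3.141, -0.0, -1.177]
contact_force: [-0.8, 0.4, 0.4]
grip_width: 45.2
[577.49009916 240.19333397 296.77371008] [510.71436235 212.07742554 139.87343668] 402.83647409196243 316.1441114209648 237.21251193928427
[511, 213, 77] [315.41770986 253.8255156 ] 231.01937628082817
[511, 213, 35] [315.4928051  234.44404955] 271.4446782532532
[591, 19, 60] [656.9184447  245.58199501] 247.56184891185177
```

View pics/w1.png

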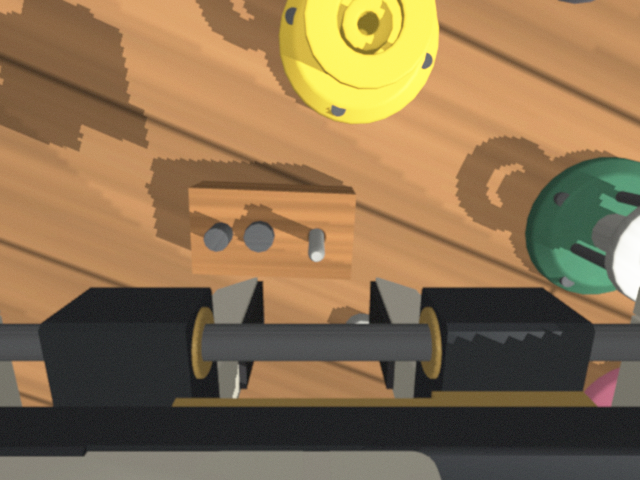

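In the wrist view the pin's top is at (317,258), about 2 mm from the predicted spot, and both stubs are clear to the left. I descend to TCP z≈60 and close.

```bash
python3 -m pendant '[{"linear":[-1,-1,-40],"twist":0},{"linear":[-1,-1,-70],"twist":0},{"linear":[-1,-1,-80],"twist":0},{"linear":[-1,-1,-80],"twist":0},{"linear":[-1,-1,-80],"twist":0}]' 
python3 -m pendant '[{"linear":[0,0,0],"twist":0},{"linear":[0,0,0],"twist":0},{"linear":[0,0,0],"twist":0},{"linear":[0,0,0],"twist":0},{"linear":[0,0,0],"twist":0},{"linear":[0,0,0],"twist":0}]' 255
```

```text
time: 2.65
tool_pos: [510.9, 212.1, 61.1]
tcp_rot: [-3.139, -0.0, -1.177]
contact_force: [0.2, 0.2, 1.3]
grip_width: 44.8
time: 3.4
tool_pos: [510.0, 212.2, 59.8]
tcp_rot: [-3.142, -0.0, -1.177]
contact_force: [-0.4, -0.1, 0.6]
grip_width: 8.6
```

```bash
python3 -m pendant '[{"linear":[0,0,10],"twist":0},{"linear":[0,0,25],"twist":0},{"linear":[0,0,40],"twist":0},{"linear":[0,0,80],"twist":0},{"linear":[0,0,90],"twist":0},{"linear":[0,0,90],"twist":0}]' 
python3 - <<'E'
from h import *
cs=[cap(n) for n in('scene','side','wrist')]
o=bot.get_obs()['tool_pos'];im=[]
for c in cs:
    r=R(c);t=np.array(c['tvec']).ravel(); q=r@(o+[0,0,-20])+t; u,v=(q[:2]/q[2]*c['fx']+[c['cx'],c['cy']]).astype(int)
    print(u,v); h=40 if c is not cs[2] else 100
    u=np.clip(u,h,640-h);v=np.clip(v,h,480-h);print('crop',u-h,v-h)
    im.append(cv2.resize(c['frame'][v-h:v+h,u-h:u+h],(266,266),interpolation=2))
cv2.imwrite('pics/g.png',np.hstack(im)); print(o)
E
```

```text
time: 4.15
tool_pos: [510.2, 212.2, 150.5]
tcp_rot: [-3.14, -0.0, -1.177]
contact_force: [-0.5, 0.1, -0.9]
grip_width: 8.6
489 233
crop 449 193
251 299
crop 211 259
316 283
crop 216 183
[509.19570559 211.96414598 148.50955999]
```

View pics/g.png

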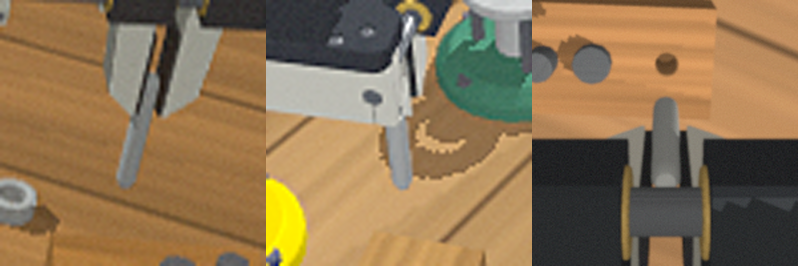

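The pin is held and out of the rack, with the hole empty in the wrist view. Next I measure the foot's position and tilt from depth, and the bore from the close wrist view.

```bash
python3 - <<'E'
from h import *
o=bot.get_obs()['tool_pos'];print(o)
for n in('scene','side','wrist'):
    c=load(n); w=cloud(c).reshape(-1,3); s=w[(abs(w[:,0]-o[0])<25)&(abs(w[:,1]-o[1])<25)&(w[:,2]>70)&(w[:,2]<145)]
    if len(s)<8: print(n,len(s));continue
    C=-R(c).T@np.array(c['tvec']).ravel(); 
    print(n,len(s),'zmin',s[:,2].min().round(1))
    d=(C-o)[:2];d/=np.hypot(*d)
    for z0 in range(90,145,9):
        k=s[(s[:,2]>=z0)&(s[:,2]<z0+9)]
        if len(k): print('  ',z0,len(k),(k[:,:2].mean(0)-d*3.5).round(1))
E
```

```text
[509.19570559 211.96414598 148.50955999]
scene 130 zmin 94.2
   90 3 [508.  212.3]
   99 22 [509.9 211.6]
   108 24 [510.  212.4]
   117 26 [510.6 212.2]
   126 27 [509.8 212.2]
   135 26 [510.2 212.3]
   144 2 [510.9 214.8]
side 121 zmin 98.8
   90 1 [510.1 211.7]
   99 20 [510.7 213.5]
   108 31 [511.  213.5]
   117 24 [511.  213.5]
   126 31 [511.1 213.3]
   135 14 [510.3 213.1]
wrist 625 zmin 99.4
   99 81 [509.1 211.7]
   108 112 [508.9 211.9]
   117 126 [509.2 211.7]
   126 134 [509.3 211.9]
   135 153 [509.4 211.9]
   144 19 [509.2 212.1]
```

```bash
python3 -m pendant '[{"linear":[57,-139,0],"twist":0},{"linear":[57,-139,0],"twist":0},{"linear":[57,-139,0],"twist":0},{"linear":[57,-139,0],"twist":0},{"linear":[57,-139,0],"twist":0},{"linear":[57,-139,0],"twist":0}]' 
python3 - <<'E'
from h import *
c=cap('wrist','w2.png'); o=bot.get_obs()['tool_pos'];print(o)
w=cloud(c)
s=w.reshape(-1,3);s=s[(abs(s[:,0]-590)<45)&(abs(s[:,1]-18)<45)]
for z0,z1 in((66,74),(57,64)):
    k=s[(s[:,2]>z0)&(s[:,2]<z1)];(x,y),r=cv2.minEnclosingCircle(k[:,:2].astype(np.float32));print(z0,len(k),k.mean(0).round(1),round(x,1),round(y,1),round(r,1))
s=w.reshape(-1,3); s=s[(abs(s[:,0]-o[0])<15)&(abs(s[:,1]-o[1])<15)&(s[:,2]<140)&(s[:,2]>80)]
C=-R(c).T@c['tvec'].ravel();d=(C-o)[:2];d/=np.hypot(*d);print('pin',s.min(0),s[:,:2].mean(0)-d*3.5,'tcp',o)
r=R(c);q=r@np.array([590.5,18.5,60])+c['tvec'].ravel();u,v=(q[:2]/q[2]*c['fx']+[c['cx'],c['cy']]).astype(int);print(u,v)
cv2.imwrite('pics/w2c.png',cv2.resize(c['frame'][v-60:v+60,u-80:u+80],None,fx=5,fy=5,interpolation=2))
E
```

```text
time: 5.05
tool_pos: [566.4, 74.4, 149.4]
tcp_rot: [3.141, 0.0, -1.175]
contact_force: [-0.2, 0.7, -0.7]
grip_width: 8.3
[566.51554565  74.33896633 149.59528192]
66 6388 [592.3  19.   69.2] 589.3 17.4 33.9
57 1191 [589.6  17.9  59.3] 593.7 27.9 29.2
pin [564.21018382  69.4527481  100.49699473] [566.33990499  74.22301928] tcp [566.51554565  74.33896633 149.59528192]
411 240
```

View pics/w2c.png

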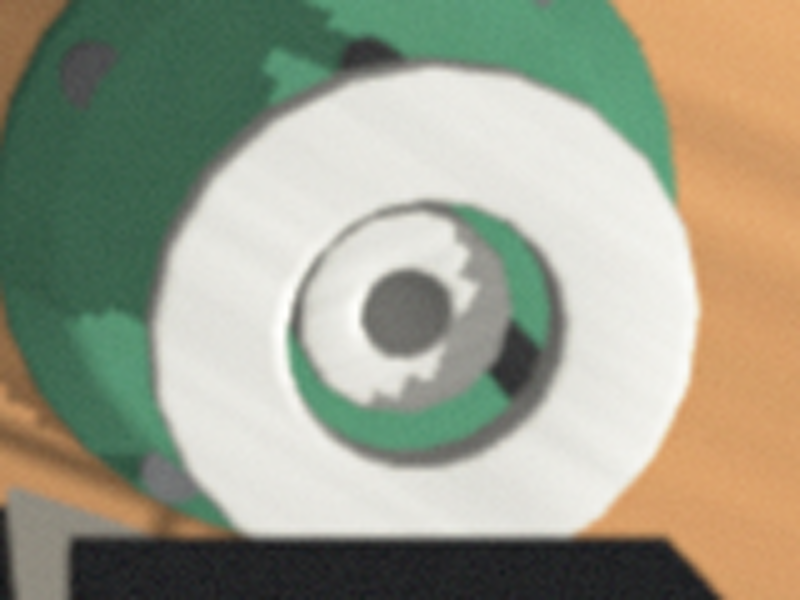

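The boss mouth shows at crop (406,312), which is pixel (411.8,242.0).

```bash
python3 - <<'E'
from h import *
c=load('wrist'); print(atz(c,411.8,242.0,60), bot.get_obs()['tool_pos'])
# check: pin foot in same camera
E
```

```text
[589.66881909  17.98286487  60.        ] [566.51554565  74.33896633 149.59528192]
```

```bash
python3 -m pendant '[{"linear":[22.8,-55.2,0],"twist":0},{"linear":[22.8,-55.2,0],"twist":0},{"linear":[22.8,-55.2,-20],"twist":0},{"linear":[22.8,-55.2,-28],"twist":0},{"linear":[22.8,-55.2,-28],"twist":0},{"linear":[22.8,-55.2,-28],"twist":0}]' 
python3 - <<'E'
from h import *
cs=[cap(n) for n in('scene','side','wrist')]
o=bot.get_obs()['tool_pos'];print(o)
for n in('scene','side','wrist'):
    c=load(n); w=cloud(c).reshape(-1,3)
    C=-R(c).T@np.array(c['tvec']).ravel();d=(C-o)[:2];d/=np.hypot(*d)
    s=w[(abs(w[:,0]-o[0])<12)&(abs(w[:,1]-o[1])<12)&(w[:,2]>76)&(w[:,2]<115)]
    k=w[(np.hypot(w[:,0]-590,w[:,1]-18)<40)&(np.hypot(w[:,0]-590,w[:,1]-18)>12)&(w[:,2]>65)&(w[:,2]<73)]
    (x,y),r=cv2.minEnclosingCircle(k[:,:2].astype(np.float32))
    print(n,len(s),(s[:,:2].mean(0)-d*3.5).round(1),'ring',round(x,1),round(y,1),round(r,1))
E
```

```text
time: 5.85
tool_pos: [590.1, 18.4, 122.4]
tcp_rot: [-3.141, -0.001, -1.176]
contact_force: [-0.5, 0.2, -0.2]
grip_width: 8.4
[590.07887627  18.1254692  122.35977606]
scene 100 [589.9  18.6] ring 589.7 18.5 35.0
side 81 [592.   19.7] ring 591.1 19.9 35.5
wrist 536 [590.1  18.1] ring 589.7 17.7 33.7
```

Pin and ring are aligned within about 0.5 mm in all three cameras. I insert.

```bash
python3 -m pendant '[{"linear":[-0.2,-0.2,-6],"twist":0},{"linear":[-0.2,-0.2,-12],"twist":0},{"linear":[-0.2,-0.2,-18],"twist":0},{"linear":[-0.2,-0.2,-18],"twist":0}]' 
```

```text
time: 6.5
tool_pos: [589.2, 17.8, 103.0]
tcp_rot: [3.14, 0.0, -1.177]
contact_force: [1.1, 0.2, -0.5]
grip_width: 8.4
```

```bash
python3 -m pendant '[{"linear":[0,0,-8],"twist":0},{"linear":[0,0,-16],"twist":0},{"linear":[0,0,-24],"twist":0},{"linear":[0,0,-28],"twist":0},{"linear":[0,0,-30],"twist":0},{"linear":[0,0,-30],"twist":0},{"linear":[0,0,-31],"twist":0},{"linear":[0,0,-31],"twist":0}]' 
```

```text
time: 7.5
tool_pos: [589.6, 17.8, 72.9]
tcp_rot: [-3.141, -0.0, -1.177]
contact_force: [0.5, -0.1, -0.3]
grip_width: 8.8
```

```bash
python3 -m pendant '[{"linear":[0,0,0],"twist":0},{"linear":[0,0,0],"twist":0},{"linear":[0,0,0],"twist":0},{"linear":[0,0,40],"twist":0},{"linear":[0,0,80],"twist":0},{"linear":[-23,55,85],"twist":0},{"linear":[-23,55,85],"twist":0},{"linear":[-23,55,85],"twist":0}]' 130
python3 - <<'E'
from h import *
for n in('scene','side','wrist'):
    c=cap(n); w=cloud(c).reshape(-1,3); o=np.array([589.7,17.9,80])
    C=-R(c).T@np.array(c['tvec']).ravel();d=(C-o)[:2];d/=np.hypot(*d)
    s=w[(abs(w[:,0]-o[0])<15)&(abs(w[:,1]-o[1])<15)&(w[:,2]>73)&(w[:,2]<125)]
    if len(s)==0: print(n,'none'); continue
    print(n,len(s),'top',s[:,2].max().round(1),[(s[(s[:,2]>=a)&(s[:,2]<a+6),:2].mean(0)-d*3.5).round(1) for a in(74,80)])
E
```

```text
time: 8.5
tool_pos: [566.6, 72.8, 157.7]
tcp_rot: [3.142, -0.0, -1.176]
contact_force: [0.4, -0.8, 0.2]
grip_width: 44.9
scene 50 top 91.1 [array([588.7,  17.9]), array([589.2,  18.2])]
side 45 top 93.1 [array([592.1,  19.8]), array([591. ,  19.6])]
wrist 304 top 90.6 [array([589.1,  17.8]), array([589.2,  17. ])]
```

The pin's top reads about 90.6–91 with home at 90, and it is upright at the bore, so it is home. Next I go above the grey wheel.

```bash
python3 -m pendant '[{"linear":[-17,-363.7,-10],"twist":0},{"linear":[-17,-363.7,-10],"twist":0},{"linear":[-17,-363.7,-10],"twist":0},{"linear":[-17,-363.7,-10],"twist":0},{"linear":[-17,-363.7,-10],"twist":0},{"linear":[-17,-363.7,-10],"twist":0},{"linear":[-17,-363.7,-10],"twist":0},{"linear":[-17,-363.7,-10],"twist":0},{"linear":[-17,-363.7,-10],"twist":0}]' 110
python3 - <<'E'
from h import *
c=cap('wrist','w3.png'); o=bot.get_obs()['tool_pos'];print(o)
w=cloud(c).reshape(-1,3)
for nm,z0,z1,r in(('hub',47,56,35),('whl',18,26,50)):
    k=w[(np.hypot(w[:,0]-550,w[:,1]+291)<r)&(w[:,2]>z0)&(w[:,2]<z1)];(x,y),rr=cv2.minEnclosingCircle(k[:,:2].astype(np.float32));print(nm,len(k),k.mean(0).round(1),round(x,1),round(y,1),round(rr,1))
E
```

```text
time: 9.78
tool_pos: [549.7, -289.8, 147.7]
tcp_rot: [3.142, 0.0, -1.176]
contact_force: [0.5, -0.3, 0.9]
grip_width: 52.0
[ 549.81510056 -289.66460213  147.84946072]
hub 1541 [ 549.3 -292.8   51.2] 548.8 -293.0 14.9
whl 5130 [ 552.2 -291.6   21.7] 548.6 -293.3 35.7
```

View pics/w3.png

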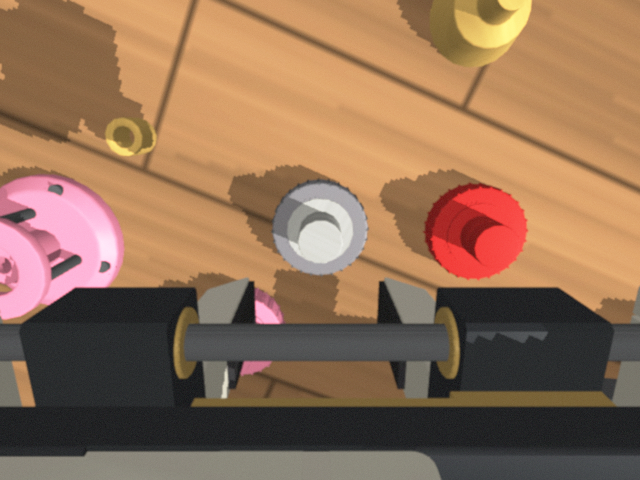

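The grey wheel is at (548.7,-293.1), with hub radius 15 and wheel radius 35 as described. The red look-alike at px (480,235) and the pink one at px (255,330) are clear of the partly closed fingers. I descend to z≈25 and grip the hub.

```bash
python3 -m pendant '[{"linear":[-1,-2.3,-50],"twist":0},{"linear":[-1,-2.3,-95],"twist":0},{"linear":[-1,-2.3,-115],"twist":0},{"linear":[-1,-2.3,-122],"twist":0},{"linear":[-1,-2.3,-122],"twist":0},{"linear":[-1,-2.3,-122],"twist":0}]' 
python3 -m pendant '[{"linear":[0,0,0],"twist":0},{"linear":[0,0,0],"twist":0},{"linear":[0,0,0],"twist":0},{"linear":[0,0,0],"twist":0},{"linear":[0,0,0],"twist":0}]' 255
```

```text
time: 10.58
tool_pos: [549.4, -293.5, 27.2]
tcp_rot: [-3.14, -0.002, -1.177]
contact_force: [0.3, -0.1, -0.0]
grip_width: 52.5
time: 11.2
tool_pos: [548.6, -293.3, 26.1]
tcp_rot: [-3.141, -0.0, -1.177]
contact_force: [-0.8, 1.5, 4.6]
grip_width: 29.5
```

```bash
python3 -m pendant '[{"linear":[0,0,10],"twist":0},{"linear":[0,0,50],"twist":0},{"linear":[0,0,105],"twist":0},{"linear":[0,0,115],"twist":0},{"linear":[0,0,115],"twist":0},{"linear":[20,155,115],"twist":0},{"linear":[20,155,115],"twist":0},{"linear":[20,155,115],"twist":0},{"linear":[20,155,115],"twist":0},{"linear":[33,240,115],"twist":0},{"linear":[33,240,115],"twist":0},{"linear":[33,240,115],"twist":0},{"linear":[33,240,115],"twist":0}]' 
python3 - <<'E'
from h import *
o=bot.get_obs()['tool_pos'];print(o)
im=[]
for n in('scene','side','wrist'):
    c=cap(n); w=cloud(c).reshape(-1,3)
    h=np.hypot(w[:,0]-o[0],w[:,1]-o[1])
    k=w[(h<50)&(w[:,2]>133)&(w[:,2]<140)]
    if len(k)<5: print(n,len(k))
    else:
        (x,y),rr=cv2.minEnclosingCircle(k[:,:2].astype(np.float32)); print(n,'top face',len(k),k[:,2].mean(),round(x,1),round(y,1),round(rr,1))
    k=w[(h<45)&(w[:,2]>112)&(w[:,2]<133)]
    A=np.c_[2*k[:,:2],np.ones(len(k))];X=np.linalg.lstsq(A,(k[:,:2]**2).sum(1),rcond=None)[0];print('   side fit',len(k),X[:2].round(1),np.sqrt(X[2]+X[:2]@X[:2]).round(1),'zmin',k[:,2].min())
    t=c['tvec'].ravel();q=R(c)@(o-[0,0,10])+t;u,v=(q[:2]/q[2]*c['fx']+[c['cx'],c['cy']]).astype(int)
    g=80 if n!='wrist' else 120
    u=np.clip(u,g,640-g);v=np.clip(v,g,480-g); im.append(cv2.resize(c['frame'][v-g:v+g,u-g:u+g],(266,266)))
cv2.imwrite('pics/g2.png',np.hstack(im))
E
```

```text
time: 12.82
tool_pos: [581.1, -54.5, 139.7]
tcp_rot: [3.14, 0.0, -1.178]
contact_force: [-0.6, -0.0, -2.9]
grip_width: 29.7
[581.09228229 -54.54267723 139.72524864]
scene top face 401 135.29738759815757 583.0 -52.9 35.3
   side fit 359 [582.2 -53.8] 33.8 zmin 112.10723041198051
side top face 357 136.39767678632776 582.0 -51.7 35.9
   side fit 268 [583.6 -53.1] 34.8 zmin 114.07005075771451
wrist top face 7404 135.7590294558526 581.5 -55.1 35.9
   side fit 1052 [581. -55.] 35.3 zmin 112.74804047103524
```

View pics/g2.png

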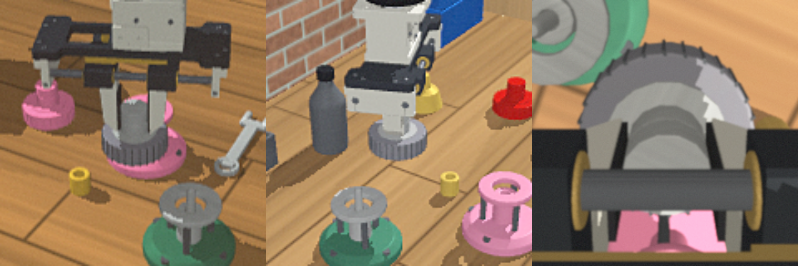

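The wheel hangs level in the grip and centred on the TCP within about 1 mm. I move over the pin and lower in steps, watching the force.

```bash
python3 -m pendant '[{"linear":[4,36,0],"twist":0},{"linear":[8,71.2,0],"twist":0},{"linear":[8,71.2,0],"twist":0},{"linear":[8,71.2,-10],"twist":0},{"linear":[8,71.2,-20],"twist":0},{"linear":[8,71.2,-20],"twist":0},{"linear":[8,71.2,-20],"twist":0}]' 
python3 - <<'E'
from h import *
o=bot.get_obs();print(o['tool_pos'],o['contact_force'])
for n in('scene','side'):
    c=cap(n); w=cloud(c).reshape(-1,3); o=np.array([589.7,17.9,80])
    h=np.hypot(w[:,0]-o[0],w[:,1]-o[1])
    k=w[(h<50)&(w[:,2]>97)&(w[:,2]<121)]; A=np.c_[2*k[:,:2],np.ones(len(k))]
    (x,y),rr=cv2.minEnclosingCircle(k[:,:2].astype(np.float32)); print(n,'wheel',round(x,1),round(y,1),round(rr,1),k[:,2].max())
    C=-R(c).T@np.array(c['tvec']).ravel();d=(C-o)[:2];d/=np.hypot(*d)
    s=w[(abs(w[:,0]-o[0])<12)&(abs(w[:,1]-o[1])<12)&(w[:,2]>73)&(w[:,2]<92)]
    if len(s): print('  pin',len(s),s[:,2].max(),(s[:,:2].mean(0)-d*3.5).round(1))
E
```

```text
time: 13.85
tool_pos: [589.6, 17.5, 120.6]
tcp_rot: [3.141, -0.0, -1.178]
contact_force: [0.3, -0.1, -2.6]
grip_width: 29.6
[589.60776221  17.47647284 120.64218024] [ 0.2982007  -0.10022997 -2.60936999]
scene wheel 591.3 18.0 36.2 120.79898479388267
side wheel 590.2 19.4 36.9 120.41598322535172
  pin 2 74.2665881198111 [590.4  21.4]
```

```bash
python3 -m pendant '[{"linear":[-0.5,0,-4],"twist":0},{"linear":[-0.5,0,-8],"twist":0},{"linear":[-0.5,0,-12],"twist":0},{"linear":[-0.5,0,-12],"twist":0}]'; python3 -m pendant '[{"linear":[0,0,-4],"twist":0},{"linear":[0,0,-8],"twist":0},{"linear":[0,0,-12],"twist":0},{"linear":[0,0,-12],"twist":0},{"linear":[0,0,-12],"twist":0}]'
```

```text
time: 14.45
tool_pos: [588.8, 18.0, 108.2]
tcp_rot: [3.141, 0.0, -1.177]
contact_force: [0.2, -0.4, -2.5]
grip_width: 29.4
time: 15.08
tool_pos: [589.0, 18.0, 96.7]
tcp_rot: [3.141, -0.0, -1.177]
contact_force: [-0.3, -0.9, -2.6]
grip_width: 29.5
```

The wheel is over the pin with no contact. Now I press.

```bash
python3 -m pendant '[{"linear":[0,0,-3],"twist":0},{"linear":[0,0,-6],"twist":0},{"linear":[0,0,-9],"twist":0},{"linear":[0,0,-10],"twist":0},{"linear":[0,0,-10],"twist":0},{"linear":[0,0,-10],"twist":0}]'; python3 -m pendant '[{"linear":[0,0,-1],"twist":0},{"linear":[0,0,-2],"twist":0},{"linear":[0,0,-2],"twist":0},{"linear":[0,0,-2],"twist":0}]'
```

```text
time: 15.82
tool_pos: [589.4, 18.0, 87.6]
tcp_rot: [-3.141, -0.001, -1.177]
contact_force: [-2.3, 0.2, 7.4]
grip_width: 29.5
time: 16.32
tool_pos: [589.4, 17.9, 86.0]
tcp_rot: [-3.14, -0.001, -1.177]
contact_force: [-2.8, -0.4, 9.1]
grip_width: 29.8
```

```bash
python3 -m pendant '[{"linear":[0,0,-1],"twist":0},{"linear":[0,0,-2],"twist":0},{"linear":[0,0,-2],"twist":0},{"linear":[0,0,-2],"twist":0},{"linear":[0,0,-2],"twist":0}]'
python3 - <<'E'
from h import *
o=bot.get_obs()['tool_pos'];im=[]
for n in('scene','side'):
    c=cap(n); w=cloud(c).reshape(-1,3)
    h=np.hypot(w[:,0]-589.7,w[:,1]-17.9)
    k=w[(h<48)&(w[:,2]>78)&(w[:,2]<86)];(x,y),rr=cv2.minEnclosingCircle(k[:,:2].astype(np.float32))
    A=np.c_[k[:,:2],np.ones(len(k))];p=np.linalg.lstsq(A,k[:,2],rcond=None)[0]
    print(n,len(k),round(x,1),round(y,1),round(rr,1),'ztop',np.percentile(k[:,2],[50,90]),'slope',p[:2])
    t=c['tvec'].ravel();q=R(c)@(o-[0,0,15])+t;u,v=(q[:2]/q[2]*c['fx']+[c['cx'],c['cy']]).astype(int)
    im.append(cv2.resize(c['frame'][v-60:v+60,u-60:u+60],(400,400),interpolation=2))
cv2.imwrite('pics/g3.png',np.hstack(im))
E
```

```text
time: 16.95
tool_pos: [589.5, 18.0, 85.9]
tcp_rot: [-3.139, -0.001, -1.177]
contact_force: [-9.6, 0.2, 22.6]
grip_width: 29.5
scene 442 592.9 19.5 35.3 ztop [81.27793811 83.25376304] slope [-0.01795223 -0.00847425]
side 402 589.8 21.6 35.7 ztop [82.60926083 84.35357892] slope [ 0.01711278 -0.0229935 ]
```

View pics/g3.png

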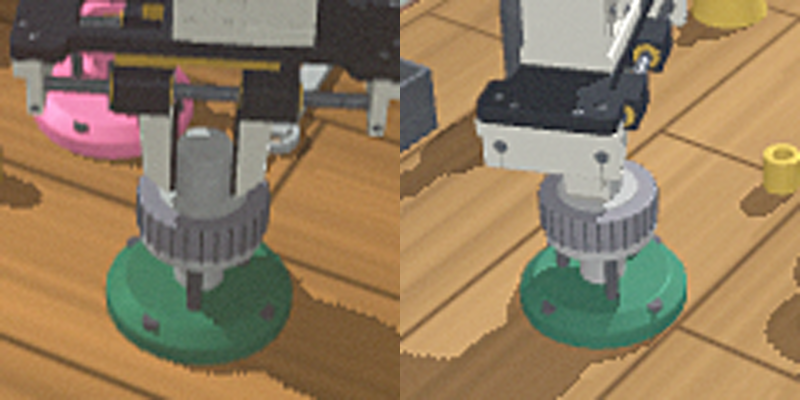

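The wheel's top face is at about 82 with 22.6 N upward and no further travel, so the seat is on its stop. The wheel is level and still gripped, so I hand in.

```bash
python3 -c "
from plant import bot
print(bot.close_job()); o=bot.get_obs(); print(o['time'],o['tool_pos'],o['contact_force'],o['grip_width'])"
```

```text
the job is handed in; nothing more can be done
None
the job is handed in; nothing more can be done
```

The job is done and handed in at about 17 s of the 48 s allowed. I moved the pin from the rack into the green stand's bore, then slid the grey wheel over it. The wheel is pressed down, and I handed in while still gripping it by the hub.

**Last checks**
- **Pin:** after release its top read 90.6–91.1 mm in the wrist and scene cameras; home is 90. The side camera read 93.1 mm, but it also read about 2 mm high on the pin in the rack. I did not push the pin down further.
- **Wheel:** its top face was at 81–83 mm; fully down is 82. It was level within about 0.03 rad, with the grip at 29.5 mm on the 30 mm hub.
- **Press:** the upward force was 22.6 N and the last 2 mm of commanded travel produced almost no movement, so the seat is on its stop.
- **Disagreement:** the scene and side cameras put the wheel's axis 3–4 mm from the bore. That is inside the 7 mm limit, and allowing for their own offsets I think it is about 2 mm. There was also about 10 N of sideways force.
- **Not checked:** I did not measure the bystanders at the end. No planned path or grasp came close to them, and I saw no unexpected contact force.

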